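# Turn the bathroom carousel until the tin faces front

## Task

Spin the white carousel by pushing the lugs on its rim with closed fingertips until the small aluminium tin faces front: straight in front of the carousel's axis, in line with the middle of the lipped front edge of the bamboo board. Do not touch, lift or tip any of the things standing on the carousel (each stays in its own compartment), and leave the hairbrush, soap, tumbler and lotion bottle where they are. Leave the carousel standing still and draw the hand clear.

Things in the scene. Friction and masses are not known exactly. Their poses are not given: they have to be found in the camera images.
- board: Fixed square bamboo board, 320 x 320 x 14 mm, under the carousel. Origin: centre of its underside, on the carousel's axis. Its -x side is the front, the edge nearest the robot (the board may stand up to 0.3 rad askew); the middle of that edge carries a pale raised lip 120 mm long, 10 mm wide, 8 mm high.
- board_front (a point): Middle of the board's front edge, on the board's upper face, 160 mm from the carousel's axis. Axes as the board's: -x points out to the front.
- tray_center (a point): On the carousel's axis, on the tray's floor 32 mm above the shelf; turns with the tray, z up, +x to the tin's compartment. White tray, 230 mm diameter, rim top 52 mm above the shelf. Eight finger lugs stick straight out of the rim at 0, 45, 90 ... degrees from this x axis: from radius 115 to 139 mm, 12 mm wide, from 26 to 58 mm above the shelf.
- tray (a joint): Turn of the tray on its fixed foot about the vertical, rad, 0 at the start, growing counter-clockwise seen from above; free both ways for over a turn. Friction is about 0.07 N m (0.6 N at the lugs): it stops almost at once when no longer pushed and does not spring back. Crossed walls, tops 54 mm above the shelf, at 45 degrees to the tray's x and y part it into four compartments.
- tin_spot (a point): Middle of the tin's compartment, on the tray's floor, 70 mm from the axis along the tray's +x; turns with the tray.
- deodorant_spot (a point): Middle of the deodorant stick's compartment, on the tray's floor, 70 mm from the axis along the tray's +y; turns with the tray.
- dish_spot (a point): Middle of the ring dish's compartment, on the tray's floor, 70 mm from the axis along the tray's -x; turns with the tray.
- jar_spot (a point): Middle of the jar's compartment, on the tray's floor, 70 mm from the axis along the tray's -y; turns with the tray.
- tin: Small loose rectangular aluminium tin, the only box-shaped thing on the carousel, 42 x 58 x 28 mm high, its hinged flap lid closed (hinge on the side towards the axis, thumb tab outward). Origin: centre of its underside; z up, +x roughly outward from the axis (within about 0.15 rad).
- deodorant: Loose capped deodorant stick on the carousel: upright white cylinder, 36 mm diameter, 70 mm high (top 102 mm above the shelf, the tallest thing on the tray). Origin: centre of its underside.
- dish: Loose white ceramic ring dish on the carousel: open bowl, 64 mm across, 20 mm high. Origin: centre of its underside.
- jar: Loose round amber glass jar with aluminium cap on the carousel, 48 mm diameter, 45 mm high. Origin: centre of its underside.
- hairbrush: Loose bamboo hairbrush lying on the shelf to the right of the board (seen from the robot), about 210 x 58 x 30 mm. Origin: on the underside, where handle meets head; +x towards the head.
- soap: Loose white bar of soap on the shelf to the left of the board, 75 x 50 x 25 mm. Origin: centre of its underside.
- tumbler: Loose blue ceramic tumbler on the shelf to the left of the board, 70 mm across, 95 mm high. Origin: centre of its underside.
- lotion: Loose white lotion bottle on the shelf right of the board, beyond the hairbrush, 52 mm diameter, 100 mm high. Origin: centre of its underside.
There are look-alikes about, which are no part of the job. Leave any purple look-alike of the deodorant alone. What is shaped like the dish but blue is not meant.

How it is judged:
By the outcome, as a careful person would: the job done as asked, in the order asked, and still so for the second after the job is handed in, with the robot touching nothing.
It also fails if it takes over 48 s, if anything falls off the work surface, if the arm or the gripper's body presses on something with over 40 N, if the wrist force passes 120 N, or if a joint passes its speed limit or range.

## Robot

A 6-joint arm with a two-finger parallel gripper is mounted at the origin on the work surface. World frame = base frame: x ahead of the robot, y to its left, z up, the work surface at z = 0. Lengths are in m, angles in rad, forces in N, time in s.
With the tool pointing down it reaches from about 0.35 to 0.725 m from the base axis. Payload 4.3 kg.
Tool frame: the origin (TCP) lies at the centre of the arm's flange, where the gripper is bolted on; the fingertips stand 173 mm ahead of it and the grasp point (between the pads) lies 155 mm ahead of it; z points along the fingers, y is the direction in which the jaws open and shut (so a half turn about z gives the same grasp; the last joint's range is limited). The gripper opens to 85 mm and grips with 20 to 120 N. Pads are 22 mm wide; open, the fingers measure 114 mm over their backs; the gripper's body (76 mm by 85 mm) begins 54 mm behind the grasp point. The pads swing forward as they close: fully open they stand 13 mm farther back than shut.
Start: joints at [-1.249, 0.377, 0.081, 1.274, 0, 1.46], TCP at [0.241, -0.522, 0.405] pointing down, gripper open.
Joint ranges: [-2.72, 2.72], [-0.84, 1.66], [-1.02, 1.22], [-1.77, 2.12], [-1.37, 1.28], [-3.14, 3.14]. Speed limits (rad/s): [2.57, 2.57, 3.14, 3.14, 3.14, 3.14].

## Interface

Orientations are given as a unit quaternion [x, y, z, w].
In Python, from workcell import sensors, imaging, arm gives the robot as it stands.
- The arm moves only by the tool apply_moves, never from a script. Its argument "motion" is a list of rows, each a list of 4 numbers: the shift along the tool's x, y, z in m, then the turn about the tool's z in rad. In form: [[x, y, z, turn], ...]. A call has 1 to 5 rows; each row is the pose to reach, as a shift and turn from the pose measured when the call began, along the tool's axes at that moment; what a row does not reach only later rows make up. A row lasts 1/8 s, in which the tool goes at most 62.5 mm and 10.7 degrees, less where a joint would pass 70% of its speed; a pose out of reach is approached as far as the arm can. A call with a gripper value outside its range is refused whole. "grip" is the opening, from 0 (shut) to 1 (fully open), set as the call begins (left out, the last holds). The fingers move at their own pace and stop on an object; "squeeze" is the grip in N (left out, the last holds). Time passes only in rows, so rows that repeat a pose let the fingers close. It gives the time, the measured TCP pose, the force and the opening at its end, in the units of the state.
- sensors.get_state(): the state, without advancing time (a new reading comes with each control period).
- imaging.get_image(name): name is "scene" or "top" or "wrist"; returns the picture (420x560x3 uint8, red, green, blue); there is no depth.
- imaging.get_calibration(name): a dict with "intrinsics" (3x3 intrinsics, pixels), "R" (3x3) and "t" (3): a world point X has camera coordinates R X + t. Camera axes: x right, y down, z forward; pixel columns grow to the right and rows downward; lengths in m; the calibration is good to about 2 mm. A picture is of the moment at which its call begins: read the wrist's pose just before it. get_calibration takes no time and is no camera call; for the wrist camera it gives the pose at the moment of the call.
- arm.close_job(): hands the job in, once; it reports no verdict.
The state is a dict: "time_s": time; "joints": joint angles; "qvel": joint speeds; "effort": joint torques, N m; "tool_pos": TCP position; "ee_rot": TCP orientation; "ft_force": force on the tool from outside, world axes, zero at the start; "wrist_torque": the same for the moment, N m; "gripper_width": finger opening in m.
Only numpy, scipy, OpenCV 4.12 (cv2) and the standard library are available. Lean on these libraries where they do the work, as an engineer would, in place of code of your own. Each camera call takes 0.05 s, during which the arm holds its last target. There are 200 camera calls.

## Working session

There is one attempt and no reset: what is moved stays moved. The work goes in short steps, Python scripts to look and compute and a tool call to move; the robot and the scene stay as the last step left them, time stands still between calls to the robot, and variables do not carry over. Pictures are saved under pics/ and viewed, about 8 in all and at most 12, crops included, and the job is handed in when it is done.

Besides the shell and the picture viewer there is one more tool, called as name(argument=value, ...), one argument or row to a line, values as JSON. apply_moves: Moves the arm, as the interface text tells. Its arguments: {"type":"object","properties":{"motion":{"type":"array","items":{"type":"array","items":{"type":"number"}}},"grip":{"type":"number"},"squeeze":{"type":"number"}},"required":["motion"]}

```bash
mkdir -p pics
cat > h.py <<'E'
from workcell import sensors, imaging, arm
import numpy as np, cv2
def cal(n):
    c=imaging.get_calibration(n); return [np.array(c[k],float) for k in("intrinsics","R","t")]
def back(n,uv,z):
    K,R,t=cal(n); o=-R.T@t; d=R.T@np.linalg.solve(K,[uv[0],uv[1],1]); return o+d*(z-o[2])/d[2]
def proj(n,X):
    K,R,t=cal(n); p=K@(R@np.array(X,float)+t); return p[:2]/p[2]
def save(n,f): 
    im=imaging.get_image(n)[...,::-1].copy(); cv2.imwrite('pics/'+f,im); return im
E
python3 - <<'E'
from h import *
a=save('top','top0.png'); b=save('scene','scene0.png')
s=sensors.get_state(); print(s)
for n in('top','scene'): K,R,t=cal(n); print(n,-R.T@t, R[2])
E
```

```text
{'time_s': 0.1, 'joints': array([-1.24928463e+00,  3.77978274e-01,  7.97812148e-02,  1.27436880e+00,
       -1.12389447e-06,  1.46050007e+00]), 'qvel': array([ 0.00020117, -0.00263056,  0.00502854, -0.00022209, -0.00156845,
       -0.00174661]), 'effort': array([ 3.57140507e-04, -4.64692783e+01,  2.70582891e+01,  1.20932685e-02,
       -1.40254233e-04, -3.84648217e-06]), 'tool_pos': array([ 0.24057011, -0.52197013,  0.40386912]), 'ee_rot': array([ 9.76782751e-01,  2.14230426e-01, -9.38231177e-05, -8.79775288e-04]), 'ft_force': array([ 0.91428201,  1.11036375, -0.87963208]), 'wrist_torque': array([ 0.03249535, -0.01386135, -0.04744871]), 'gripper_width': 0.08558330193119217}
top [0.36813234 0.05403258 1.31820411] [ 0.20360809 -0.01449637 -0.97894515]
scene [1.04898923 0.42935808 0.94640858] [-0.40130374 -0.36963887 -0.83804678]
```

View pics/top0.png

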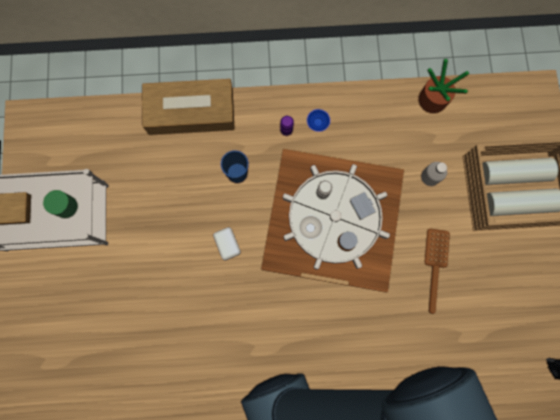

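View pics/scene0.png

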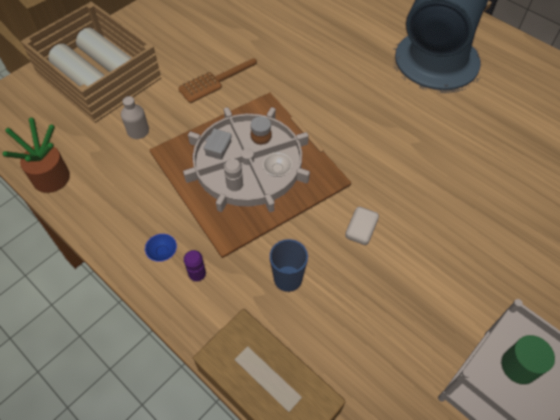

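The top view shows the carousel near (336,216), the tin at its upper right (363,206), the lip at (325,279), the hairbrush at (436,265), the soap at (227,243), the tumbler at (235,166) and the lotion bottle at (434,174). The purple (287,125) and blue (318,120) look-alikes are off the tray. The scene view agrees. Next I'll enlarge a crop to measure.

Run:
```python
from h import *
im=cv2.imread('pics/top0.png')
c=cv2.resize(im[140:300,255:455],None,fx=4,fy=4,interpolation=cv2.INTER_CUBIC); cv2.imwrite('pics/crop0.png',c[:600])
ax=back('top',(336,216),.054);print('axis',ax)
for n,uv,z in(('tin',(363,206),.06),('lip',(325,279),.02),('c1',(283,150),.014),('c2',(403,169),.014),('c3',(388,291),.014),('c4',(262,270),.014)): print(n,back('top',uv,z))
```

```text
axis [ 0.56991065 -0.10918051  0.054     ]
tin [ 0.58975276 -0.17688947  0.06      ]
lip [ 0.4200064  -0.07309055  0.02      ]
c1 [0.75864145 0.00891843 0.014     ]
c2 [ 0.68864015 -0.29811398  0.014     ]
c3 [ 0.38152744 -0.22656701  0.014     ]
c4 [0.45191021 0.08098128 0.014     ]
```

View pics/crop0.png

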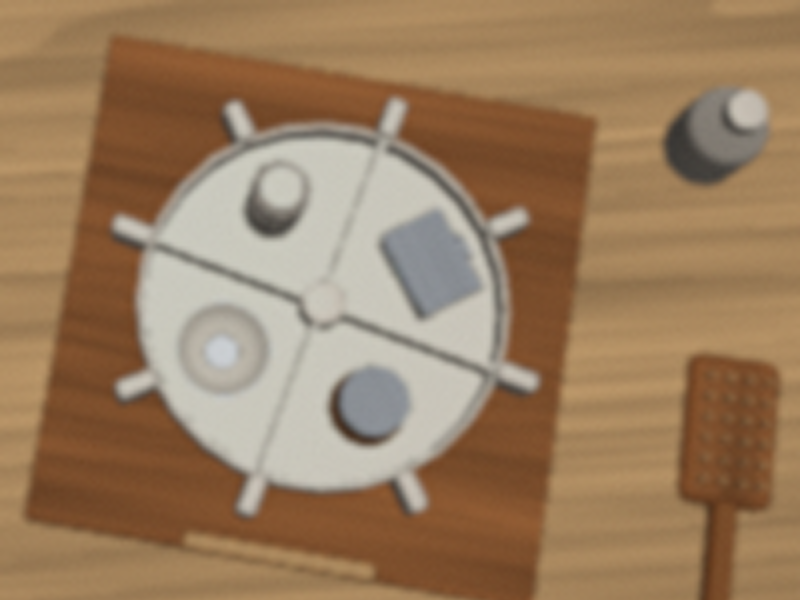

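```bash
cat > fit.py <<'E'
from h import *
from scipy.optimize import least_squares
def fit(L,a0,c0,K):  # lug outer end uv list with index k, z .058
    P=np.array([back('top',p,.058)[:2] for p in L])
    f=lambda q:(P-np.c_[q[0]+.138*np.cos(q[2]+K*np.pi/4),q[1]+.138*np.sin(q[2]+K*np.pi/4)]).ravel()
    r=least_squares(f,[*c0,a0]);return r.x,np.abs(r.fun).max()
E
python3 - <<'E'
from fit import *
cr=lambda p:(255+p[0]/4-.375,140+p[1]/4-.375)
L=[cr(p) for p in[(525,218),(396,100),(233,103),(113,225),(120,395),(245,512),(420,508),(536,380)]]
print(fit(L,-1.2,(.57,-.11),np.arange(8)))
C=np.array([back('top',cr(p),.014)[:2] for p in[(111,35),(597,117),(533,606),(25,520)]])
print('board c',C.mean(0)); e=(C[0]+C[1]-C[2]-C[3]);f=(C[0]+C[3]-C[1]-C[2]); print('yaw',np.arctan2(e[1],e[0]),np.arctan2(-f[0],f[1]),np.linalg.norm(e)/2,np.linalg.norm(f)/2)
a,b=[back('top',cr(p),.022)[:2] for p in[(186,536),(376,570)]];m=(a+b)/2;print('lip',m,np.linalg.norm(a-b), 'front dir from board c',np.arctan2(*(m-C.mean(0))[::-1])-np.pi)
K,R,t=cal('wrist');print('wristcam',-R.T@t)
E
```

```text
(array([ 0.5710801 , -0.10757212, -1.21558691]), np.float64(0.0026192104682253303))
board c [ 0.57155769 -0.10816371]
yaw -0.23461290271828364 -0.2311551277302706 0.3175655702959661 0.31879375903333623
lip [ 0.42269961 -0.07271821] 0.11854420537387446 front dir from board c -0.23376293600648168
wristcam [ 0.31114141 -0.48911956  0.37272821]
```

```bash
cat > plan.py <<'E'
from h import *
AX=np.array([.5712,-.1078])
def yaw_now(s): x,y,_,_=s['ee_rot']; return 2*np.arctan2(y,x)
def rows(targets):  # targets: (x,y,z,yaw) -> rows in the tool frame now
    s=sensors.get_state(); p=s['tool_pos']; w=yaw_now(s); c,n=np.cos(w),np.sin(w); out=[]
    for x,y,z,a in targets:
        dx,dy=x-p[0],y-p[1]; out.append([round(float(v),3) for v in(c*dx+n*dy,n*dx-c*dy,p[2]-z,-((a-w+np.pi)%(2*np.pi)-np.pi))])
    print(out); print('t',s['time_s'],p.round(4),'yaw',round(w,3),'j6',s['joints'][5].round(2),'F',s['ft_force'].round(1)); return out
def at(phi,r=.134,z=.213,yaw=None): q=AX+r*np.array([np.cos(phi),np.sin(phi)]); return(*q,z,phi+np.pi if yaw is None else yaw)
E
python3 - <<'E'
from plan import *
s=sensors.get_state(); g=at(-.82,z=.38); p=np.r_[s['tool_pos'],yaw_now(s)]; g=np.array(g)
rows([p+(g-p)*min(1,k/11) for k in range(1,13)])
print('lotion',back('top',(255+745/4,140+105/4),.1), 'brush',back('top',(255+690/4,140+430/4),.03))
E
```

```text
[[0.047, -0.01, 0.002, -0.172], [0.094, -0.02, 0.004, -0.344], [0.141, -0.03, 0.007, -0.515], [0.188, -0.04, 0.009, -0.687], [0.234, -0.05, 0.011, -0.859], [0.281, -0.06, 0.013, -1.031], [0.328, -0.07, 0.015, -1.203], [0.375, -0.08, 0.017, -1.374], [0.422, -0.09, 0.02, -1.546], [0.469, -0.1, 0.022, -1.718], [0.516, -0.111, 0.024, -1.89], [0.516, -0.111, 0.024, -1.89]]
t 0.1 [ 0.2406 -0.522   0.4039] yaw 0.432 j6 1.46 F [ 0.9  1.1 -0.9]
lotion [ 0.66870754 -0.36821064  0.1       ] brush [ 0.48099899 -0.33212735  0.03      ]
```

apply_moves(
  motion=[
    [0.047, -0.01, 0.002, -0.17],
    [0.094, -0.02, 0.004, -0.34],
    [0.141, -0.03, 0.007, -0.51],
    [0.188, -0.04, 0.009, -0.68],
    [0.234, -0.05, 0.011, -0.85],
  ],
  grip=0,
)

```text
time_s: 0.72
tool_pos: [0.4332, -0.3774, 0.3924]
ee_rot: [0.8, 0.6, 0.0, -0.001]
ft_force: [1.3, -1.2, 0.1]
gripper_width: 0.0
```

Run:
```python
from plan import *
s=sensors.get_state(); g=np.array(at(-.82,z=.38)); p=np.r_[s['tool_pos'],yaw_now(s)]
rows([p+(g-p)*min(1,k/7) for k in range(1,8)])
```

```text
[[0.033, 0.025, 0.002, -0.148], [0.065, 0.049, 0.004, -0.295], [0.098, 0.074, 0.005, -0.443], [0.131, 0.098, 0.007, -0.591], [0.164, 0.123, 0.009, -0.739], [0.196, 0.148, 0.011, -0.886], [0.229, 0.172, 0.012, -1.034]]
t 0.725 [ 0.4332 -0.3774  0.3924] yaw 1.287 j6 1.03 F [ 1.3 -1.2  0.1]
```

apply_moves(
  motion=[
    [0.04, 0.03, 0.002, -0.17],
    [0.08, 0.06, 0.004, -0.35],
    [0.12, 0.09, 0.006, -0.52],
    [0.16, 0.12, 0.009, -0.7],
    [0.2, 0.15, 0.011, -0.88],
  ],
)

```text
time_s: 1.35
tool_pos: [0.6341, -0.2261, 0.3808]
ee_rot: [0.465, 0.885, 0.001, -0.002]
ft_force: [1.3, -1.1, -0.2]
gripper_width: 0.0004
```

Run:
```python
from plan import *
g=np.array(at(-.82,z=.32)); h=np.array(at(-.82,z=.27))
rows([g,g,h,h])
```

```text
[[0.001, 0.035, 0.061, -0.148], [0.001, 0.035, 0.061, -0.148], [0.001, 0.035, 0.111, -0.148], [0.001, 0.035, 0.111, -0.148]]
t 1.35 [ 0.6341 -0.2261  0.3808] yaw 2.173 j6 0.53 F [ 1.3 -1.1 -0.2]
```

apply_moves(
  motion=[
    [0.001, 0.035, 0.05, -0.148],
    [0.001, 0.035, 0.07, -0.148],
    [0.001, 0.035, 0.1, -0.148],
    [0.001, 0.035, 0.111, -0.148],
    [0.001, 0.035, 0.111, -0.148],
  ],
)

```text
time_s: 1.98
tool_pos: [0.6616, -0.2051, 0.2689]
ee_rot: [0.399, 0.917, 0.001, -0.003]
ft_force: [0.3, 0.7, -0.4]
gripper_width: -0.0001
```

Run:
```python
from plan import *
rows([at(-.82),at(-.82)])
s=sensors.get_state()
w=save('wrist','w1.png'); t=save('top','top1.png')
for k in range(-1,3): print(k,proj('wrist',[*(AX+.139*np.array([np.cos(-1.2156+k*np.pi/4),np.sin(-1.2156+k*np.pi/4)])),.058]))
c=cv2.resize(t[130:290,275:435],None,fx=3,fy=3,interpolation=cv2.INTER_CUBIC)
cv2.imwrite('pics/m1.png',np.hstack([cv2.resize(w,(400,300)),cv2.resize(c,(300,300))]))
```

```text
[[-0.001, 0.0, 0.056, -0.0], [-0.001, 0.0, 0.056, -0.0]]
t 1.975 [ 0.6616 -0.2051  0.2689] yaw 2.321 j6 0.43 F [ 0.3  0.7 -0.4]
-1 [ 40.81100364 101.91980708]
0 [190.86283871 231.28812632]
1 [364.03421876 231.64024593]
2 [514.03460697 103.33345354]
```

View pics/m1.png

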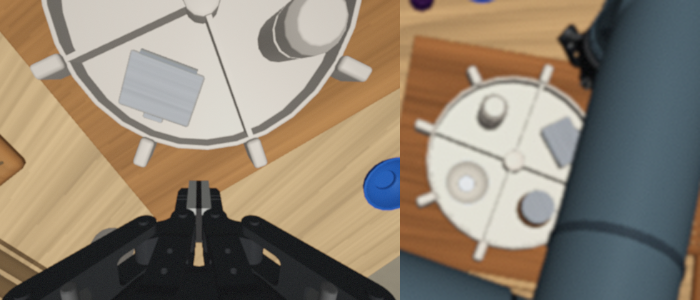

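The wrist view shows the shut fingertips at (200,185), between the tin's lug (143,155) and the wall lug (257,152), as predicted. The tin is the box at (160,88). I'll descend into the gap.

apply_moves(
  motion=[
    [-0.001, 0, 0.02, 0],
    [-0.001, 0, 0.04, 0],
    [-0.001, 0, 0.056, 0],
    [-0.001, 0, 0.056, 0],
  ],
)

```text
time_s: 2.58
tool_pos: [0.6626, -0.206, 0.2142]
ee_rot: [0.399, 0.917, 0.001, -0.002]
ft_force: [-0.5, -0.3, 0.3]
gripper_width: -0.0
```

Run:
```python
from plan import *
rows([at(-.9),at(-.98),at(-1.06),at(-1.16),at(-1.26)])
```

```text
[[0.001, -0.011, 0.001, 0.079], [0.002, -0.021, 0.001, 0.159], [0.004, -0.032, 0.001, 0.239], [0.008, -0.045, 0.001, 0.339], [0.013, -0.057, 0.001, 0.439]]
t 2.575 [ 0.6626 -0.206   0.2142] yaw 2.321 j6 0.43 F [-0.5 -0.3  0.3]
```

apply_moves(
  motion=[
    [0.001, -0.011, 0.001, 0.08],
    [0.002, -0.021, 0.001, 0.16],
    [0.004, -0.032, 0.001, 0.24],
    [0.008, -0.045, 0.001, 0.34],
    [0.013, -0.057, 0.001, 0.44],
  ],
)

```text
time_s: 3.2
tool_pos: [0.6125, -0.2358, 0.2148]
ee_rot: [0.591, 0.807, 0.001, -0.001]
ft_force: [1.0, -0.0, -0.9]
gripper_width: 0.0001
```

Run:
```python
from plan import *
s=sensors.get_state(); d=s['tool_pos'][:2]-AX; ph=np.arctan2(d[1],d[0]); print(ph,np.linalg.norm(d))
rows([at(ph-.1*k) for k in range(1,6)])
```

```text
-1.258850362184804 0.13449369475495185
[[0.001, -0.013, 0.002, 0.095], [0.003, -0.027, 0.002, 0.195], [0.006, -0.04, 0.002, 0.295], [0.011, -0.052, 0.002, 0.395], [0.017, -0.064, 0.002, 0.495]]
t 3.2 [ 0.6125 -0.2358  0.2148] yaw 1.878 j6 0.8 F [ 1.  -0.  -0.9]
```

apply_moves(
  motion=[
    [0.001, -0.013, 0.002, 0.095],
    [0.003, -0.027, 0.002, 0.195],
    [0.006, -0.04, 0.002, 0.295],
    [0.011, -0.052, 0.002, 0.395],
    [0.017, -0.064, 0.002, 0.495],
  ],
)

```text
time_s: 3.82
tool_pos: [0.5469, -0.2396, 0.2146]
ee_rot: [0.772, 0.636, 0.001, 0.001]
ft_force: [0.9, -1.6, -0.3]
gripper_width: -0.0001
```

```bash
cat > nxt.py <<'E'
from plan import *
import sys
st=float(sys.argv[1])
s=sensors.get_state(); d=s['tool_pos'][:2]-AX; ph=np.arctan2(d[1],d[0])%(2*np.pi)-2*np.pi; print(ph,np.linalg.norm(d))
rows([at(ph-st*k) for k in range(1,6)])
E
python3 nxt.py .1
python3 - <<'E'
from plan import *
w=save('wrist','w2.png'); cv2.imwrite('pics/w2s.png',cv2.resize(w,(420,315)))
E
```

```text
-1.7530901016699474 0.13406977962601643
[[0.001, -0.013, 0.002, 0.091], [0.002, -0.027, 0.002, 0.191], [0.006, -0.04, 0.002, 0.291], [0.01, -0.052, 0.002, 0.391], [0.016, -0.064, 0.002, 0.491]]
t 3.825 [ 0.5469 -0.2396  0.2146] yaw 1.379 j6 1.24 F [ 0.9 -1.6 -0.3]
```

View pics/w2s.png

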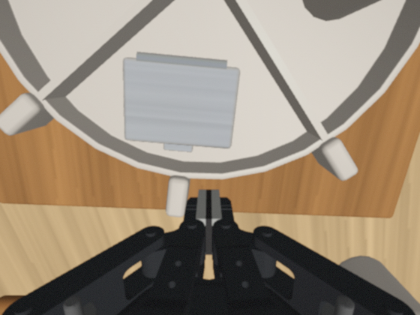

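The wrist view shows the fingers at (207,205) pressed beside the tin's lug (178,195). The rim is clear and the tin sits undisturbed in its compartment.

apply_moves(
  motion=[
    [0.001, -0.013, 0.002, 0.091],
    [0.002, -0.027, 0.002, 0.191],
    [0.006, -0.04, 0.002, 0.291],
    [0.01, -0.052, 0.002, 0.391],
    [0.016, -0.064, 0.002, 0.491],
  ],
)

```text
time_s: 4.5
tool_pos: [0.4863, -0.2116, 0.2136]
ee_rot: [0.904, 0.428, 0.001, 0.001]
ft_force: [-0.7, -1.8, 0.8]
gripper_width: 0.0004
```

```bash
python3 nxt.py .1
```

```text
-2.256477092630016 0.13414329662381652
[[0.001, -0.013, 0.001, 0.099], [0.003, -0.027, 0.001, 0.199], [0.006, -0.04, 0.001, 0.299], [0.011, -0.052, 0.001, 0.399], [0.016, -0.064, 0.001, 0.499]]
t 4.5 [ 0.4863 -0.2116  0.2136] yaw 0.884 j6 1.73 F [-0.7 -1.8  0.8]
```

apply_moves(
  motion=[
    [0.001, -0.013, 0.001, 0.099],
    [0.003, -0.027, 0.001, 0.199],
    [0.006, -0.04, 0.001, 0.299],
    [0.011, -0.052, 0.001, 0.399],
    [0.016, -0.064, 0.001, 0.499],
  ],
)

```text
time_s: 5.12
tool_pos: [0.4478, -0.1589, 0.2138]
ee_rot: [0.982, 0.19, 0.003, 0.002]
ft_force: [0.9, -1.0, 0.8]
gripper_width: -0.0001
```

```bash
python3 nxt.py .08
python3 - <<'E'
from plan import *
w=save('wrist','w3.png'); cv2.imwrite('pics/w3s.png',w)
E
```

```text
-2.748788507657642 0.13355795656713118
[[-0.0, -0.011, 0.001, 0.07], [0.001, -0.021, 0.001, 0.15], [0.003, -0.032, 0.001, 0.23], [0.006, -0.042, 0.001, 0.31], [0.01, -0.052, 0.001, 0.39]]
t 5.125 [ 0.4478 -0.1589  0.2138] yaw 0.383 j6 2.28 F [ 0.9 -1.   0.8]
```

View pics/w3s.png

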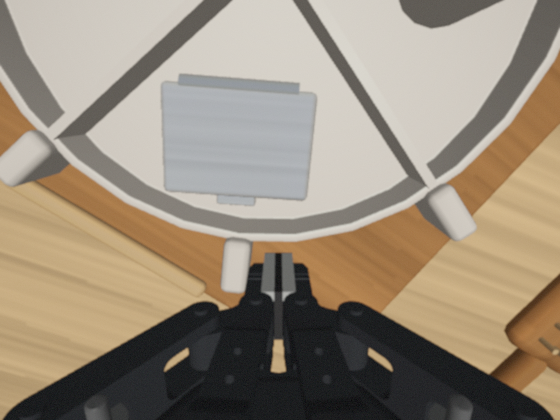

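The tin's lug outer end is at about (233,288), with neighbouring lug ends at about (8,170) and (463,232). I'll measure the tray angle from these.

Run:
```python
from plan import *
for uv in[(233,288),(8,172),(463,232)]:
    d=back('wrist',uv,.058)[:2]-AX; print(np.arctan2(d[1],d[0]),np.linalg.norm(d))
```

```text
-2.909954452183044 0.1350476453509327
2.600699698197916 0.13427954655680108
-2.13010450121939 0.13199784404050866
```

apply_moves(
  motion=[
    [0.001, -0.013, 0.001, 0.1],
    [0.002, -0.026, 0.001, 0.19],
    [0.006, -0.038, 0.001, 0.28],
    [0.009, -0.049, 0.001, 0.36],
    [0.011, -0.054, 0.001, 0.4],
  ],
)

```text
time_s: 5.8
tool_pos: [0.4377, -0.1034, 0.2133]
ee_rot: [1.0, -0.009, 0.003, 0.001]
ft_force: [-0.5, -0.4, 0.1]
gripper_width: -0.0
```

```bash
python3 nxt.py .01
python3 - <<'E'
from plan import *
w=save('wrist','w4.png'); cv2.imwrite('pics/w4s.png',w)
E
```

```text
-3.1747824662145834 0.13354727114699358
[[-0.0, -0.001, 0.0, 0.026], [-0.0, -0.003, 0.0, 0.036], [-0.0, -0.004, 0.0, 0.046], [-0.0, -0.005, 0.0, 0.056], [-0.0, -0.007, 0.0, 0.066]]
t 5.8 [ 0.4377 -0.1034  0.2133] yaw -0.017 j6 2.79 F [-0.5 -0.4  0.1]
```

View pics/w4s.png

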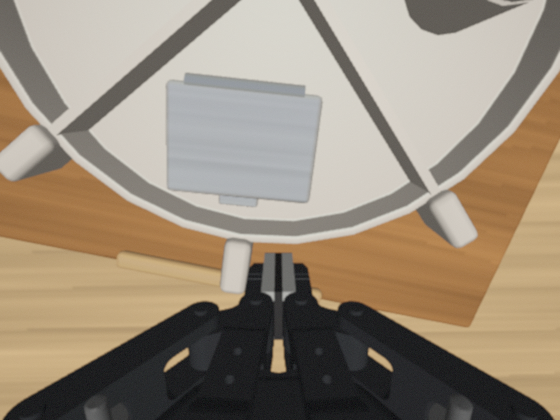

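The tin's lug end is at (233,289), with its neighbours at (8,167) and (465,238). The lip's upper outer ends are at about (119,258) and (320,294), so the tin is slightly short of front.

Run:
```python
from plan import *
for uv,o in[((233,289),0),((8,167),.7854),((465,238),-.7854)]:
    d=back('wrist',uv,.058)[:2]-AX; print((np.arctan2(d[1],d[0])+o)%(2*np.pi)-2*np.pi,np.linalg.norm(d))
a,b=[back('wrist',p,.022)[:2] for p in[(119,258),(320,294)]]; m=(a+b)/2
d=m-AX; print('lip',a,b,np.linalg.norm(a-b),np.arctan2(d[1],d[0])%(2*np.pi)-2*np.pi, 'normal',np.arctan2(*(a-b)[::-1])-np.pi/2 )
```

```text
-3.325936416622486 0.1352308882870392
-3.3198187476996974 0.13424626900018521
-3.3301626992423827 0.13298709353538615
lip [ 0.43664608 -0.0145635 ] [ 0.41177601 -0.12691753] 0.11507366210120458 -3.388569647537 normal -0.21784190623899158
```

apply_moves(
  motion=[
    [0, -0.002, 0, 0.02],
    [0, -0.004, 0, 0.035],
    [0, -0.006, 0, 0.045],
    [0, -0.006, 0, 0.045],
  ],
)

```text
time_s: 6.35
tool_pos: [0.4378, -0.0969, 0.2133]
ee_rot: [1.0, -0.031, 0.003, 0.0]
ft_force: [-0.4, -0.2, 0.5]
gripper_width: -0.0001
```

Run:
```python
from plan import *
# back off the lug by 12 mm (ccw side), then up
s=sensors.get_state(); d=s['tool_pos'][:2]-AX; ph=np.arctan2(d[1],d[0])%(2*np.pi)-2*np.pi; print(ph)
rows([at(ph+.08,yaw=yaw_now(s)),at(ph+.14,r=.136,yaw=yaw_now(s)),at(ph+.14,r=.14,z=.25,yaw=yaw_now(s)),at(ph+.14,r=.14,z=.30,yaw=yaw_now(s)),at(ph+.14,r=.14,z=.35,yaw=yaw_now(s))])
```

```text
-3.22285547373652
[[0.0, 0.011, 0.0, -0.0], [-0.001, 0.019, 0.0, -0.0], [-0.005, 0.019, -0.037, -0.0], [-0.005, 0.019, -0.087, -0.0], [-0.005, 0.019, -0.137, -0.0]]
t 6.35 [ 0.4378 -0.0969  0.2133] yaw -0.062 j6 2.84 F [-0.4 -0.2  0.5]
```

apply_moves(
  motion=[
    [0, 0.01, 0, 0],
    [-0.002, 0.018, 0, 0],
    [-0.005, 0.019, -0.035, 0],
    [-0.005, 0.019, -0.087, 0],
    [-0.005, 0.019, -0.137, 0],
  ],
)

```text
time_s: 6.98
tool_pos: [0.4302, -0.116, 0.3516]
ee_rot: [1.0, -0.031, 0.003, 0.0]
ft_force: [0.9, -0.6, 0.6]
gripper_width: -0.0002
```

apply_moves(
  motion=[
    [-0.02, 0.05, -0.03, 0],
    [-0.04, 0.11, -0.05, 0],
    [-0.07, 0.17, -0.05, 0],
    [-0.11, 0.23, -0.05, 0],
    [-0.15, 0.28, -0.05, 0],
  ],
)

```text
time_s: 7.6
tool_pos: [0.2737, -0.3732, 0.401]
ee_rot: [0.999, -0.032, 0.003, 0.0]
ft_force: [0.9, -0.3, 0.2]
gripper_width: 0.0002
```

Run:
```python
from plan import *
rows([(.24,-.48,.4,yaw_now(sensors.get_state()))])
t=save('top','top2.png'); cv2.imwrite('pics/crop2.png',cv2.resize(t[140:300,235:435],None,fx=4,fy=4,interpolation=cv2.INTER_CUBIC)[:600])
```

```text
[[-0.027, 0.109, 0.001, -0.0]]
t 7.6 [ 0.2737 -0.3732  0.401 ] yaw -0.063 j6 2.13 F [ 0.9 -0.3  0.2]
```

View pics/crop2.png

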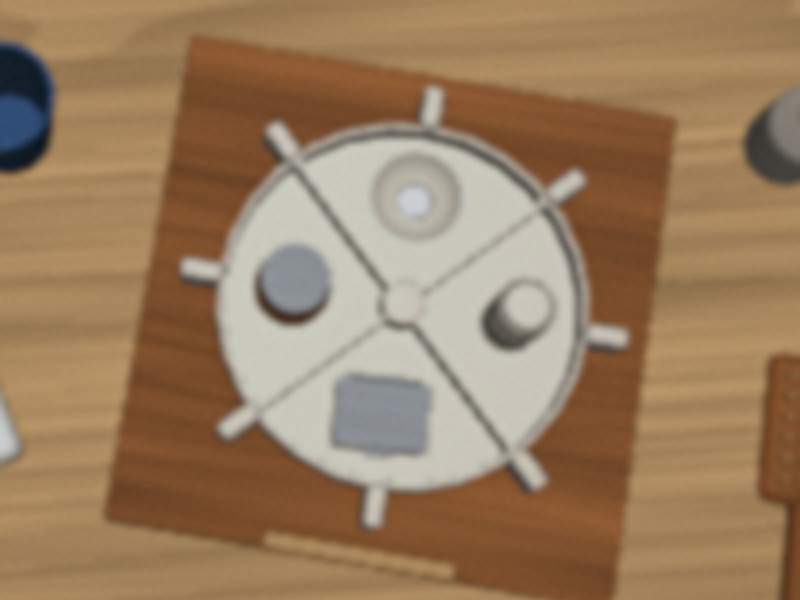

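Run:
```python
from fit import *
cr=lambda p:(235+p[0]/4-.375,140+p[1]/4-.375)
L=[cr(p) for p in[(371,525),(542,485),(625,338),(580,177),(434,90),(272,127),(184,267),(222,434)]]
x,e=fit(L,-3.37,(.57,-.11),np.arange(8));print(x,e,'err vs -3.374:',x[2]+3.374)
C=np.array([back('top',cr(p),.014)[:2] for p in[(191,35),(677,117),(613,606),(105,520)]]);e=(C[0]+C[1]-C[2]-C[3]);f=(C[0]+C[3]-C[1]-C[2]);print(np.arctan2(e[1],e[0]),np.arctan2(-f[0],f[1]))
p=back('top',cr((380,413)),.06)[:2]-x[:2];print('tin',np.arctan2(p[1],p[0])%6.2832-6.2832,np.linalg.norm(p))
m=(back('top',cr((265,535)),.022)+back('top',cr((455,570)),.022))[:2]/2-x[:2];print('lip',np.arctan2(m[1],m[0])%6.2832-6.2832)
```

```text
[ 0.57091308 -0.10770765 -3.3659696 ] 0.001275807786118327 err vs -3.374: 0.008030403003098652
-0.23461290271828364 -0.2311551277302706
tin -3.437140652268513 0.06987486423033576
lip -3.3777530882916094
```

Run:
```python
from h import *
from scipy.optimize import least_squares
for f,off,ang in(('top0.png',255,-1.2156),('top2.png',235,-3.366)):
    im=cv2.imread('pics/'+f).astype(int); h=im[...,0]-im[...,2] # bluish grey tin vs creamy tray
    m=((h>8)&(im.sum(2)<560)).astype(np.uint8)
    A=np.array([.571,-.1077]); q=A+.07*np.array([np.cos(ang),np.sin(ang)])
    K,R,t=cal('top'); p=K@(R@np.r_[q,.05]+t); u,v=p[:2]/p[2]
    n,l,s,c=cv2.connectedComponentsWithStats(m)
    i=min(range(1,n),key=lambda i:np.hypot(*(c[i]-[u,v]))+(s[i,4]<60)*99); 
    rr=cv2.minAreaRect(np.argwhere(l==i)[:,::-1].astype(np.float32))
    for cc in(c[i],rr[0]):
        d=back('top',cc,.057)[:2]-A; print(f,s[i],cc,'tin-tray',(np.arctan2(d[1],d[0])-ang+np.pi)%(2*np.pi)-np.pi,np.linalg.norm(d))
```

```text
top0.png [352 194  22  23 291] [362.3814433  205.05154639] tin-tray -0.04755106448962465 0.07181451154789142
top0.png [352 194  22  23 291] (362.5000305175781, 205.00003051757812) tin-tray -0.047363029883563446 0.07213848719296521
top2.png [319 235  22  17 301] [329.85049834 243.06312292] tin-tray -0.05837216890911456 0.06987411729110005
top2.png [319 235  22  17 301] (329.8019714355469, 242.98019409179688) tin-tray -0.06060078910887334 0.06970210779772829
```

The tray is within 0.01 rad of front. The tin itself sits about 0.055 rad clockwise of its compartment's middle, and it did so at the start too. I'll nudge the tray back about 0.025 rad by the next lug, so that both the tin and its compartment face front closely.

Run:
```python
from plan import *
s=sensors.get_state();p=np.r_[s['tool_pos'],yaw_now(s)];g=np.array(at(-2.95,z=.33)); rows([p+(g-p)*min(1,k/5) for k in range(1,6)])
```

```text
[[0.03, -0.051, 0.014, -0.053], [0.061, -0.103, 0.028, -0.105], [0.091, -0.154, 0.043, -0.158], [0.122, -0.205, 0.057, -0.211], [0.152, -0.256, 0.071, -0.263]]
t 7.65 [ 0.2695 -0.3781  0.4009] yaw -0.072 j6 2.13 F [-2.8 -4.2 -0.7]
```

apply_moves(
  motion=[
    [0.03, -0.051, 0.0, -0.05],
    [0.06, -0.103, 0.01, -0.1],
    [0.09, -0.154, 0.03, -0.16],
    [0.122, -0.205, 0.05, -0.21],
    [0.152, -0.256, 0.07, -0.26],
  ],
)

```text
time_s: 8.28
tool_pos: [0.4397, -0.1334, 0.3294]
ee_rot: [0.996, 0.094, 0.001, 0.003]
ft_force: [0.6, -0.6, -1.2]
gripper_width: 0.0001
```

Run:
```python
from plan import *
g=at(-2.95,z=.29);rows([g,g,at(-2.95,z=.25),at(-2.95),at(-2.95)])
```

```text
[[-0.0, -0.0, 0.039, -0.002], [-0.0, -0.0, 0.039, -0.002], [-0.0, -0.0, 0.079, -0.002], [-0.0, -0.0, 0.116, -0.002], [-0.0, -0.0, 0.116, -0.002]]
t 8.275 [ 0.4397 -0.1334  0.3294] yaw 0.189 j6 2.52 F [ 0.6 -0.6 -1.2]
```

apply_moves(
  motion=[
    [0, 0, 0.03, 0],
    [0, 0, 0.06, 0],
    [0, 0, 0.09, 0],
    [0, 0, 0.116, 0],
    [0, 0, 0.116, 0],
  ],
)

```text
time_s: 8.9
tool_pos: [0.4384, -0.1338, 0.2117]
ee_rot: [0.996, 0.094, -0.002, 0.002]
ft_force: [-0.9, 0.0, 0.3]
gripper_width: 0.0
```

Run:
```python
from plan import *
rows([at(-2.87),at(-2.8),at(-2.74),at(-2.705),at(-2.705)])
```

```text
[[0.002, 0.01, -0.001, -0.083], [0.003, 0.02, -0.001, -0.153], [0.004, 0.028, -0.001, -0.213], [0.005, 0.032, -0.001, -0.248], [0.005, 0.032, -0.001, -0.248]]
t 8.9 [ 0.4384 -0.1338  0.2117] yaw 0.189 j6 2.52 F [-0.9  0.   0.3]
```

apply_moves(
  motion=[
    [0.002, 0.01, -0.001, -0.08],
    [0.003, 0.02, -0.001, -0.15],
    [0.004, 0.028, -0.001, -0.21],
    [0.005, 0.032, -0.001, -0.25],
    [0.005, 0.032, -0.001, -0.25],
  ],
)

```text
time_s: 9.52
tool_pos: [0.45, -0.165, 0.2141]
ee_rot: [0.976, 0.217, -0.001, 0.003]
ft_force: [-0.2, -0.1, -0.8]
gripper_width: 0.0001
```

Run:
```python
from plan import *
s=sensors.get_state(); d=s['tool_pos'][:2]-AX; print(np.arctan2(d[1],d[0]))
y=yaw_now(s);b=lambda z,r=.136:at(-2.87,r=r,z=z,yaw=y)
rows([at(-2.78,yaw=y),b(.213),b(.25,.14),b(.30,.14),b(.35,.14)])
```

```text
-2.7009282666558434
[[0.0, -0.011, 0.001, -0.0], [-0.0, -0.023, 0.001, -0.0], [-0.004, -0.024, -0.036, -0.0], [-0.004, -0.024, -0.086, -0.0], [-0.004, -0.024, -0.136, -0.0]]
t 9.525 [ 0.45   -0.165   0.2141] yaw 0.438 j6 2.22 F [-0.2 -0.1 -0.8]
```

apply_moves(
  motion=[
    [0, -0.011, 0, 0],
    [-0.001, -0.022, 0, 0],
    [-0.004, -0.023, -0.035, 0],
    [-0.004, -0.023, -0.085, 0],
    [-0.004, -0.023, -0.136, 0],
  ],
)

```text
time_s: 10.15
tool_pos: [0.4357, -0.1439, 0.3511]
ee_rot: [0.976, 0.217, -0.002, 0.002]
ft_force: [-0.1, -1.2, -0.6]
gripper_width: 0.0004
```

apply_moves(
  motion=[
    [-0.04, 0.025, -0.03, 0],
    [-0.09, 0.055, -0.05, 0],
    [-0.14, 0.085, -0.05, 0],
    [-0.2, 0.12, -0.05, 0],
    [-0.253, 0.147, -0.05, 0],
  ],
)

```text
time_s: 10.78
tool_pos: [0.2703, -0.3814, 0.4027]
ee_rot: [0.976, 0.218, -0.001, 0.002]
ft_force: [1.2, -0.7, 0.3]
gripper_width: 0.0004
```

apply_moves(
  motion=[
    [0, 0, 0, 0],
    [0, 0, 0, 0],
    [0, 0, 0, 0],
  ],
)

```text
time_s: 11.15
tool_pos: [0.2711, -0.3799, 0.4026]
ee_rot: [0.976, 0.219, -0.001, 0.002]
ft_force: [-0.0, 0.4, 1.0]
gripper_width: -0.0002
```

Run:
```python
from plan import *
t=save('top','top3.png'); cv2.imwrite('pics/crop3.png',cv2.resize(t[140:300,235:435],None,fx=4,fy=4,interpolation=cv2.INTER_CUBIC)[:600])
d=np.abs(t.astype(int)-cv2.imread('pics/top0.png')).max(2)
for n,(x,y,w,h) in dict(brush=(420,225,32,90),soap=(210,222,32,40),tumbler=(215,145,40,40),lotion=(415,155,38,35)).items(): print(n,(d[y:y+h,x:x+w]>40).sum())
print(sensors.get_state()['time_s'])
```

```text
brush 0
soap 0
tumbler 0
lotion 0
11.2
```

View pics/crop3.png

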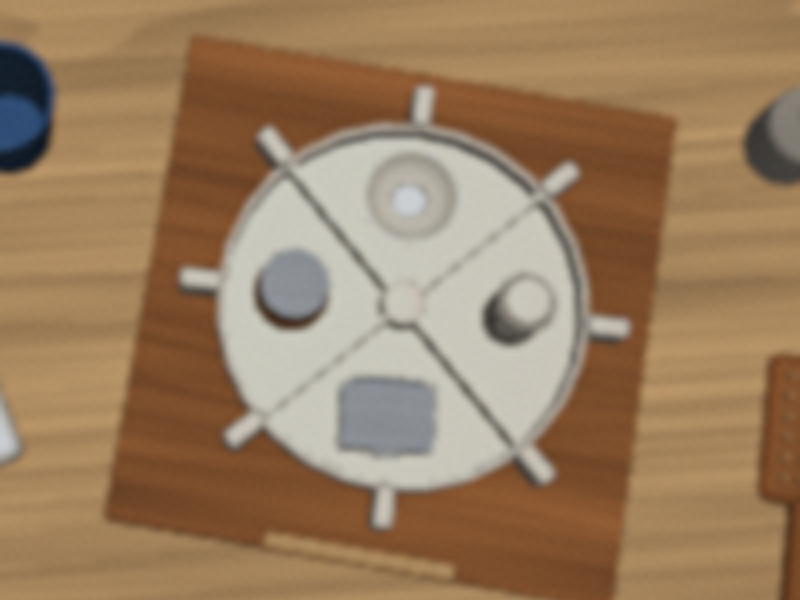

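The tin's lug end is now at (383,525) and the lip spans (265,535) to (455,570). All four items are in place, but the tray moved further than I meant it to. I'll fit it again.

Run:
```python
from fit import *
cr=lambda p:(235+p[0]/4-.375,140+p[1]/4-.375)
L=[cr(p) for p in[(383,525),(547,478),(627,327),(574,169),(425,89),(264,132),(181,278),(229,441)]]
x,e=fit(L,-3.37,(.57,-.11),np.arange(8));print(x,e,'tray err:',x[2]+3.374)
d=back('top',cr((387,416)),.058)[:2]-x[:2];print('tin err',np.arctan2(d[1],d[0])%6.28319-6.28319+3.374)
im=cv2.imread('pics/top3.png').astype(int); m=((im[...,0]-im[...,2]>8)&(im.sum(2)<560)).astype(np.uint8)
n,l,s,c=cv2.connectedComponentsWithStats(m); i=min(range(1,n),key=lambda i:np.hypot(*(c[i]-[331,244]))+(s[i,4]<60)*99)
d=back('top',c[i],.057)[:2]-x[:2]; print(c[i],'tin err',np.arctan2(d[1],d[0])%6.28319-6.28319+3.374)
```

```text
[ 0.57121432 -0.10773687 -3.3203745 ] 0.0015217628613404255 tray err: 0.05362550282448453
tin err 0.003725843123457473
[331.01960784 243.28104575] tin err -0.008911921881482154
```

The tin itself is now within 0.01 rad of straight front, which is what was asked, and its compartment is within about 0.05 rad. Everything is still and the hand is clear, so I'll hand in.

```bash
python3 -c "
from h import *
s=sensors.get_state();print(s['time_s'],abs(s['qvel']).max());print(arm.close_job())"
```

```text
11.2 0.006005377516731841
the job is handed in; nothing more can be done
None
```

The small tin now faces front, and I handed the job in at 11.2 s. I pushed its lug about 123° clockwise with shut fingertips, nudged the tray back slightly by the next lug, and drew the hand clear.

- **Tin:** the last top view puts it within about 0.01 rad of the line from the axis to the middle of the lip.
- **Compartment:** its middle (and so the tray) is about 0.05 rad counter-clockwise of that line. The tin sits about that far off-centre in its compartment, and did at the start. My nudge back turned the tray about 0.045 rad, not the 0.025 I meant, which centred the tin rather than splitting the difference.
- **Things on the carousel:** all four are upright in their own compartments, and the fingers stayed outside the rim.
- **Things on the shelf:** the image areas around the hairbrush, soap, tumbler and lotion bottle show no change from the start.
- **Forces:** the wrist force readings stayed within about 5 N.

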